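# Make up two pottery kits

## Robot

A 6-joint arm with a two-finger parallel gripper is mounted at the origin on the work surface. World frame = base frame: x ahead of the robot, y to its left, z up, the work surface at z = 0. Lengths are in m, angles in degrees, forces in N, time in s.
With the tool pointing down it reaches from about 0.4 to 0.825 m from the base axis. Payload 7 kg.
Tool frame: the origin (TCP) lies midway between the tips of the shut fingers; the grasp point (between the pads) lies behind it (grasp_offset is the z of the grasp point in the tool frame, in m); z points along the fingers, y is the line along which they close (so a half turn about z gives the same grasp; the last joint's range is limited). The gripper opens to 85 mm and grips with 20 to 120 N. Pads are 22 mm wide; open, the fingers measure 114 mm over their backs; the gripper's body (76 mm by 85 mm) begins 54 mm behind the grasp point. The pads swing forward as they close: fully open they stand 13 mm farther back than shut.
Start: joints at [84.173, 20.546, 0.682, 0, -70.136, -16.507], TCP at [0.257, 0.624, 0.231] pointing down, gripper open.
Joint ranges: [-176.03, 176.03], [-82.01, 121.73], [-58.28, 71.71], [-173.87, 95.51], [-174.79, -0.11], [-173.66, 173.66]. Speed limits (degrees/s): [136.94, 136.94, 172.46, 180, 180, 180].

## Interface

Orientations are given as [roll, pitch, yaw] about the fixed x, y, z axes, in that order (R = Rz(yaw) Ry(pitch) Rx(roll)).
In Python, from rig import get_obs, camera, get_calibration, sign_off, grasp_offset gives the robot as it stands. The module is installed in compiled form; this text tells all that it offers.
- The arm moves only by the tool play_rows, never from a script. Its argument "steps" is text: rows parted by semicolons, each of 6 numbers parted by spaces: the shift along the tool's x, y, z normalised to -1 to 1, where 1 is 20 mm, then the turn, a rotation vector about the tool's x, y, z normalised to -1 to 1, where 1 is 0.12 rad. A call has 1 to 12 rows; each row shifts and turns the commanded pose from where the row before left it, along the tool's axes as they then stand; what a row does not reach is not made up. A row lasts 1/10 s, in which the tool goes at most 50 mm and 8.59 degrees, less where a joint would pass 70% of its speed; a pose out of reach is approached as far as the arm can. A call with a number of a shift or a turn outside -1 to 1 is refused whole. A call with a gripper value outside its range is refused whole. "hand" is the opening, from -1 (shut) to 1 (fully open), set as the call begins (left out, the last holds). The fingers move at their own pace and stop on an object; "squeeze" is the grip in N (left out, the last holds). Time passes only in rows, so rows that do not move let the fingers close. It gives the time, the measured TCP pose, the force, the opening and the grip force at its end, in the units of the state.
- get_obs(): the state, without advancing time (a new reading comes with each control period).
- camera(name): name is "scene" or "top" or "wrist"; returns the picture (420x560x3 uint8, red, green, blue); there is no depth.
- get_calibration(name): a dict with "mtx" (3x3 intrinsics, pixels), "cam_to_world" (4x4, takes a point from camera to world coordinates); the wrist camera has in their place "hand_eye" (4x4, takes a point from camera to tool coordinates, whose origin is the TCP and whose axes are the flange's). Camera axes: x right, y down, z forward; pixel columns grow to the right and rows downward; lengths in m; the calibration is good to about 2 mm. The wrist camera is an equidistant fisheye: a pixel r from the principal point sees the ray r / f radians off the axis. A picture is of the moment at which its call begins: read the wrist's pose just before it. get_calibration takes no time and is no camera call.
- sign_off(): hands the job in; it is judged then, once.
The state is a dict: "clock": time; "qpos": joint angles; "joint_vel": joint speeds; "joint_efforts": joint torques, N m; "tool_pos": TCP position; "orientation": TCP orientation; "contact_force": force on the tool from outside, world axes, zero at the start; "wrist_torque": the same for the moment, N m; "opening": opening from 0.0 (shut) to 1.0 (fully open); "finger_force": force on a finger pad.
Only numpy, scipy, OpenCV 4.12 (cv2) and the standard library are available. Lean on these libraries where they do the work, as an engineer would, in place of code of your own. Each camera call takes 0.05 s, during which the arm holds its last target. There are 200 camera calls.

## Task

Make up the two class kits on the bench, each thing standing upright on the floor of its own bay. Long tray, from the handle end: the short square kiln post, then the tall tumbler in the middle, then the squat glaze jar at the far end; short tray: the slim bottle at the handle end and the low cup in the other bay. Leave the tall square post and the round tube prop standing where they are.

Things in the scene. Friction and masses are not known exactly. Their poses are not given: they have to be found in the camera images.
- long_tray: The long plywood kit tray: 84 mm wide, 240 mm long less handle, three bays in a row. Fixed. Origin: centre of underside, z up, y along it towards the end with the steel loop handle (56 mm wide, 29 mm out, 17 mm high). Floor 6 mm thick; walls and partitions 6 mm thick, tops 20 mm above the bench. Bays 72 mm square, centres at y = +78 mm (handle end), 0 (middle) and -78 mm (far end), x = 0.
- short_tray: The short plywood kit tray: 84 mm wide, 162 mm long less handle, two bays in a row. Fixed. Origin: centre of underside, z up, y along it towards the end with the steel loop handle (56 mm wide, 29 mm out, 17 mm high). Floor 6 mm thick; walls and partitions 6 mm thick, tops 20 mm above the bench. Bays 72 mm square, centres at y = +39 mm (handle end) and -39 mm (far end), x = 0.
- tumbler: Tall unglazed terracotta tumbler, open and hollow: 90 mm high, 46 mm across the foot widening evenly to 52 mm at the rim, wall 4 mm; about 0.14 kg. Stands upright on the bench; origin at the centre of its underside, z up.
- cup: Low unglazed terracotta cup without handle, open and hollow: 55 mm high, 46 mm across the foot, 55 mm at 25 mm height and 56 mm at the rim, wall 4 mm; about 0.11 kg. Stands upright on the bench; origin at the centre of its underside, z up.
- jar: Squat closed glaze jar: white round body 52 mm across and 36 mm high, with a black lid 54 mm across on top, 50 mm high in all; about 0.13 kg. Stands upright on the bench; origin at the centre of its underside, z up.
- bottle: Slim white slip bottle: round body 44 mm across up to 66 mm height, then a shoulder and a thin nozzle, 95 mm high in all; about 0.13 kg. Stands upright on the bench; origin at the centre of its underside, z up.
- short_post: Short square kiln post, a solid buff fireclay block 40 x 40 mm and 50 mm high; about 0.16 kg; its side faces look along its x and y axes. Stands upright on the bench; origin at the centre of its underside, z up.
- tall_post: Tall square kiln post, buff fireclay, 40 x 40 mm and 100 mm high. It belongs to neither kit. Stands upright on the bench; origin at the centre of its underside, z up.
- tube_prop: Round hollow kiln prop, a buff fireclay tube 44 mm across with a 26 mm bore, 60 mm high. It belongs to neither kit. Stands upright on the bench; origin at the centre of its underside, z up.

How it is judged:
By the outcome, as a careful person would: the job done as asked, in the order asked, and still so for the second after the job is handed in, with the robot touching nothing.
It also fails if it takes over 120 s, if anything falls off the work surface, if the arm or the gripper's body presses on something with over 40 N, if the wrist force passes 120 N, or if a joint passes its speed limit or range.

## Working session

There is one attempt and no reset: what is moved stays moved. The work goes in short steps, Python scripts to look and compute and a tool call to move; the robot and the scene stay as the last step left them, time stands still between calls to the robot, and variables do not carry over. Pictures are saved under pics/ and viewed, at most 14 in all, crops included, and the job is handed in when it is done.

Besides the shell and the picture viewer there is one more tool, called after "Emit:" as name(argument=value, ...) on one line, values as JSON. play_rows: Moves the arm, as the interface text tells. Its arguments: {"type":"object","properties":{"steps":{"type":"string"},"hand":{"type":"number"},"squeeze":{"type":"number"}},"required":["steps"]}

```bash
mkdir -p pics; python3 - <<'E'
from rig import *
import cv2
for n in("scene","top"):
    cv2.imwrite(f"pics/{n}0.png",cv2.cvtColor(camera(n),cv2.COLOR_RGB2BGR)); c=get_calibration(n);print(c)
print(get_calibration("wrist"),grasp_offset if not callable(grasp_offset) else grasp_offset()); print(get_obs())
E
```

```text
{'mtx': array([[467.49797452,   0.        , 279.94588186],
       [  0.        , 467.49797452, 215.47863284],
       [  0.        ,   0.        ,   1.        ]]), 'cam_to_world': array([[ 0.1155137 ,  0.66306989, -0.73959104,  1.45432955],
       [ 0.99326119, -0.08416971,  0.07967224, -0.09183599],
       [-0.0094229 , -0.74381032, -0.66832434,  0.84061331],
       [ 0.        ,  0.        ,  0.        ,  1.        ]])}
{'mtx': array([[443.03114709,   0.        , 284.77701179],
       [  0.        , 443.03114709, 216.1096    ],
       [  0.        ,   0.        ,   1.        ]]), 'cam_to_world': array([[-0.01524708, -0.99862212,  0.05021334,  0.47427755],
       [-0.99987158,  0.01547554,  0.00416408, -0.00629457],
       [-0.00493543, -0.0501434 , -0.99872983,  1.07648601],
       [ 0.        ,  0.        ,  0.        ,  1.        ]])}
{'mtx': array([[325.1922621 ,   0.        , 281.30502919],
       [  0.        , 325.1922621 , 214.61443866],
       [  0.        ,   0.        ,   1.        ]]), 'hand_eye': array([[-4.41236062e-04, -9.55269417e-01, -2.95736616e-01,
         7.61028
[... 270 characters left out ...]
0187
{'clock': 0.1, 'qpos': array([ 8.41723259e+01,  2.05888818e+01,  6.41124643e-01, -1.85636472e-02,
       -7.01387995e+01, -1.65065409e+01]), 'joint_vel': array([ 0.01000616, -0.05054573,  0.12142772, -0.03014827, -0.0465686 ,
       -0.00033883]), 'joint_efforts': array([-1.90610874e-03, -5.84768164e+01,  2.94105881e+01,  6.95451021e+00,
       -3.21628904e-03,  6.04798515e-06]), 'tool_pos': array([0.25636545, 0.62395361, 0.23045326]), 'orientation': array([ 1.79912052e+02, -7.86242061e-03, -2.23405290e+01]), 'contact_force': array([-0.29305631,  0.13000332,  0.22554198]), 'wrist_torque': array([-0.0003643 , -0.06085841,  0.00667362]), 'finger_force': 0.0, 'opening': 1.0040220792715628}
```

View pics/top0.png

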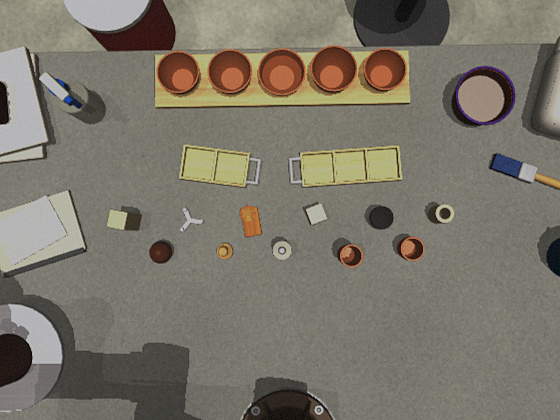

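View pics/scene0.png

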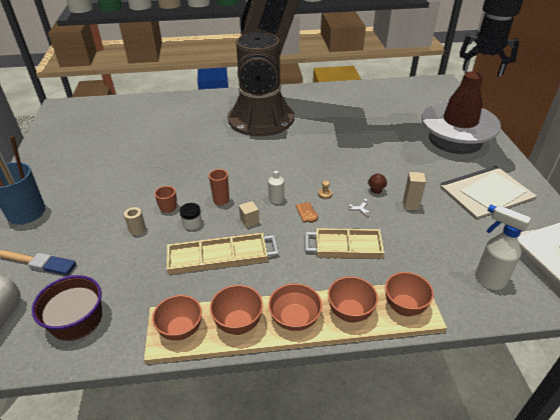

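The top view shows, left to right, the tall post (118,220), bottle (282,250), short post (316,213), tumbler (350,255), jar (381,217), cup (411,249) and tube (444,213). The trays are centred near (215,166) (short, handle to the right) and (350,166) (long, handle to the left). The remaining items are clutter. I'll enlarge for accuracy.

```bash
python3 - <<'E'
import cv2
t=cv2.imread("pics/top0.png")
for n,(a,b,c,d) in {"cA":(260,420,195,275),"cB":(170,415,135,195)}.items():
    k=5 if n=="cA" else 3.2
    im=cv2.resize(t[c:d,a:b],None,fx=k,fy=k,interpolation=cv2.INTER_CUBIC)
    for u in range(a,b,10): cv2.line(im,(int((u-a+.5)*k),0),(int((u-a+.5)*k),6 if u%50 else 16),(0,0,255),1)
    for v in range(c,d,10): cv2.line(im,(0,int((v-c+.5)*k)),(6 if v%50 else 16,int((v-c+.5)*k)),(0,0,255),1)
    cv2.imwrite(f"pics/{n}.png",im)
E
```

```text
(no output)
```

View pics/cA.png

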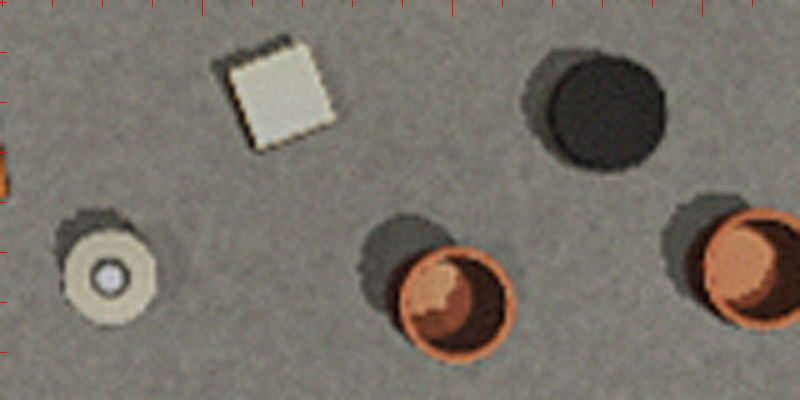

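View pics/cB.png

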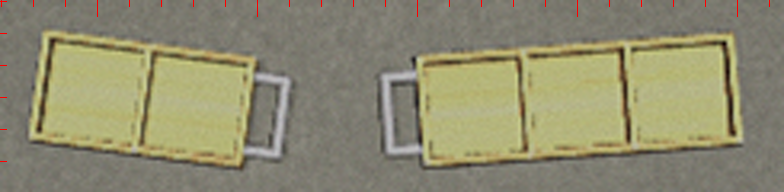

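The crops show the bottle ring at (110,278), the post's top corners (229,70), (305,42), (336,118) and (260,150), the tumbler rim at (458,305), the jar lid at (608,113) and the cup rim at (763,269). The tray rims have clear corners in the second crop. Next I'll convert these to world coordinates.

```bash
cat > h.py <<'E'
import numpy as np
from rig import *
C=get_calibration("top")
def w(u,v,z):
    d=C["cam_to_world"][:3,:3]@np.linalg.solve(C["mtx"],[u,v,1]);o=C["cam_to_world"][:3,3]
    return (o+d*(z-o[2])/d[2])[:2]
def A(X,Y,z): return w(260+(X+.5)/5-.5,195+(Y+.5)/5-.5,z)
def B(X,Y,z): return w(170+(X+.5)/3.2-.5,135+(Y+.5)/3.2-.5,z)
E
python3 - <<'E'
from h import *
np.set_printoptions(precision=4,suppress=True)
for n,p in dict(bottle=(110,278,.066),tumbler=(458,305,.09),jar=(608,113,.05),cup=(763,269,.055)).items(): 
    q=A(*p);print(n,q,"r",np.hypot(*q), "az",np.degrees(np.arctan2(q[1],q[0])))
def rect(P,f,z):
    P=np.array([f(*p,z) for p in P]);c=P.mean(0);e=np.roll(P,-1,0)-P
    print(c,np.hypot(*c),"len",np.hypot(*e.T),"ang",np.degrees(np.arctan2(e[:,1],e[:,0])));return c,e
rect([(229,70),(305,42),(336,118),(260,150)],A,.05)
for n,P,b in(("short",[(44,32),(256,58),(241,167),(30,138)],(39,-39)),("long",[(735,34),(417,58),(425,166),(742,142)],(78,0,-78))):
    c,e=rect(P,B,.02);y=e[0]-e[2];y/=np.hypot(*y);print(n,"yaxis",y,np.degrees(np.arctan2(y[1],y[0])))
    for k in b:q=c+y*k/1e3;print("  bay",k,q,np.hypot(*q))
E
```

```text
bottle [0.4475 0.0063] r 0.44759307310645424 az 0.8102701961428163
tumbler [ 0.4339 -0.1482] r 0.4585000197010953 az -18.85170921472281
jar [ 0.5199 -0.2254] r 0.5666439147516942 az -23.436936176940293
cup [ 0.4468 -0.2936] r 0.5346452398297968 az -33.30281701275134
[ 0.5306 -0.0748] 0.5358474505527289 len [0.0376 0.0381 0.0383 0.0398] ang [ -70.6382 -158.9488  111.9383   20.1439]
[0.6518 0.1658] 0.6725884213310214 len [0.161  0.083  0.16   0.0808] ang [-97.9723 171.5758  81.2411  -7.6893]
short yaxis [-0.1455 -0.9894] -98.3643020412987
  bay 39 [0.6462 0.1272] 0.6585654495544041
  bay -39 [0.6575 0.2043] 0.6885375208877993
[ 0.6456 -0.1622] 0.6656824474936108 len [0.2396 0.0817 0.2379 0.0817] ang [  93.4243 -176.7717  -86.5569    2.0561]
long yaxis [-0.0599  0.9982] 93.4336669289569
  bay 78 [ 0.641  -0.0843] 0.6464742021310699
  bay 0 [ 0.6456 -0.1622] 0.6656824474936108
  bay -78 [ 0.6503 -0.24  ] 0.6931849304342707
```

Emit:
play_rows(steps="0 0 0 0 0 0.98;0 0 0 0 0 0.98;0 0 0 0 0 0.98;0 0 0 0 0 0.98;0 0 0 0 0 0.98;0 0 0 0 0 0.98;0 0 0 0 0 0.98;1 0 0 0 0 0;1 0 0 0 0 0;1 0 0 0 0 0;1 0 0 0 0 0;1 0 0 0 0 0", hand=1, squeeze=35)

```text
clock: 1.3
tool_pos: [0.2917, 0.5296, 0.2309]
orientation: [180.0, -0.0, -69.5]
contact_force: [0.3, -0.3, 0.0]
opening: 0.999
finger_force: 0.0
```

Emit:
play_rows(steps="1 0 0 0 0 0;1 0 0 0 0 0;1 0 0 0 0 0;1 0 0 0 0 0;1 0 0 0 0 0;1 0 0 0 0 0;1 0 0 0 0 0;1 0 0 0 0 0;1 0 0 0 0 0;1 0 0 0 0 0;1 0 0 0 0 0;1 0 0 0 0 0")

```text
clock: 2.5
tool_pos: [0.3761, 0.3043, 0.2313]
orientation: [-180.0, 0.0, -69.5]
contact_force: [-0.2, 0.3, -0.2]
opening: 1.004
finger_force: 0.0
```

Emit:
play_rows(steps="1 0 0 0 0 0;1 0 0 0 0 0;1 0 0 0 0 0;1 0 0 0 0 0;1 0 0 0 0 0;1 0 0 0 0 0;1 0 0 0 0 0;1 0 0 0 0 0;1 0 0 0 0 0;1 0 0 0 0 0;0 0 0 0 0 0;0 0 0 0 0 0")

```text
clock: 3.7
tool_pos: [0.4457, 0.1177, 0.2313]
orientation: [-180.0, 0.0, -69.6]
contact_force: [0.9, 0.0, 0.8]
opening: 0.997
finger_force: 0.0
```

Emit:
play_rows(steps="0.955 -0.055 0 0 0 0;0.955 -0.055 0 0 0 0;0.955 -0.055 0 0 0 0;0.955 -0.055 0 0 0 0;0.955 -0.055 0 0 0 0;0.955 -0.055 0 0 0 0;0.955 -0.055 0 0 0 0;0.955 -0.055 0 0 0 0;0.955 -0.055 0 0 0 0;0.955 -0.055 0 0 0 0;0.955 -0.055 0 0 0 0;0 0 0 0 0 0")

```text
clock: 4.9
tool_pos: [0.5311, -0.075, 0.231]
orientation: [180.0, -0.0, -69.5]
contact_force: [-0.6, -0.4, -0.1]
opening: 0.999
finger_force: 0.0
```

```bash
cat >> h.py <<'E'
import cv2
from scipy.spatial.transform import Rotation as Ro
def snap(n,f):
    o=get_obs(); cv2.imwrite(f"pics/{f}.png",cv2.cvtColor(camera(n),cv2.COLOR_RGB2BGR)); np.savez(f"pics/{f}.npz",p=o["tool_pos"],e=o["orientation"]); return o
def wr(f,u,v,z):
    D=np.load(f"pics/{f}.npz");c=get_calibration("wrist");K=c["mtx"];H=c["hand_eye"]
    a=np.array([(u-K[0,2])/K[0,0],(v-K[1,2])/K[1,1]]);r=np.hypot(*a)
    d=np.r_[a/r*np.sin(r),np.cos(r)];R=Ro.from_euler("xyz",D["e"],degrees=True).as_matrix()
    o=D["p"]+R@H[:3,3];d=R@H[:3,:3]@d
    return (o+d*(z-o[2])/d[2])[:2]
def go(x,y,psi=None,p=None,z=None):
    o=get_obs();p=o["tool_pos"];c=o["orientation"][2];psi=c if psi is None else psi
    a=np.radians(psi);d=np.array([x-p[0],y-p[1]])
    print("turn units",np.round(np.radians(c-psi)/.12,2),"tool x,y units",np.round(np.array([d@[np.cos(a),np.sin(a)],d@[np.sin(a),-np.cos(a)]])/.02,2),"" if z is None else np.round((p[2]-z)/.02,2))
E
python3 -c "
from h import *
print(snap('wrist','w1'));go(.5306,-.0748,z=.016)"
```

```text
{'clock': 4.9, 'qpos': array([ 1.29298760e+01,  7.50538548e+00, -1.68295441e+01,  1.54295690e-02,
       -6.56951119e+01,  7.51500578e+00]), 'joint_vel': array([ 1.73707089, -0.92293358, -1.16643054, -0.5082334 , -0.04741965,
       -2.3379769 ]), 'joint_efforts': array([-8.25000387e-01, -3.87993586e+01,  2.90187424e+01,  6.90836325e+00,
       -2.83036657e-03,  4.84781116e-01]), 'tool_pos': array([ 0.53105533, -0.07496429,  0.23095736]), 'orientation': array([ 1.79968377e+02, -1.00088225e-02, -6.95487611e+01]), 'contact_force': array([-0.55351932, -0.39847811, -0.06891538]), 'wrist_torque': array([ 0.05755743,  0.02811463, -0.00421804]), 'finger_force': 0.0, 'opening': 0.9994249645557436}
turn units 0.0 tool x,y units [0.02 0.01] 10.75
```

View pics/w1.png

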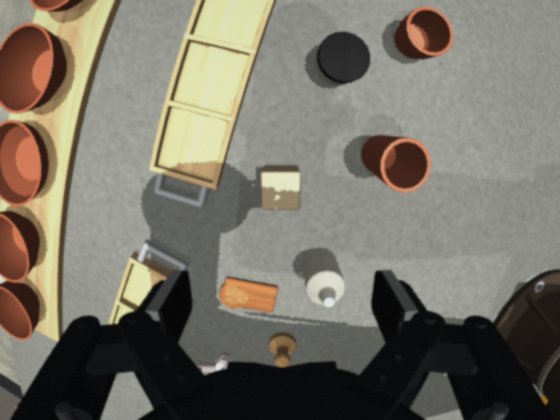

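The wrist view shows the post's top around (280,182) squared to the fingers, with the tumbler, jar, cup and bottle all standing. I'll check my coordinates against it.

```bash
python3 -c "
from h import *
for n,a in dict(post=(281,181,.05),jar=(344,57,.05),tumb=(404,165,.09),bottle=(325,287,.066)).items(): print(n,wr('w1',*a))
# post side corner edges of top
for a in [(261,171),(300,170),(300,190),(262,192)]: print(wr('w1',*a,.05))
D=np.load('pics/w1.npz');c=get_calibration('wrist');H=c['hand_eye'];K=c['mtx']
for zz in (.0,.18): 
  q=H[:3,:3].T@(np.array([0,0,zz])-H[:3,3]);r=np.arctan2(np.hypot(q[0],q[1]),q[2]);print(K[:2,2]+K[0,0]*r*q[:2]/np.hypot(q[0],q[1]))
"
```

```text
post [ 0.53586389 -0.08522594]
jar [ 0.52201911 -0.22546215]
tumb [ 0.43851749 -0.147677  ]
bottle [0.45158078 0.00400868]
[ 0.55830432 -0.08788448]
[ 0.52193742 -0.10251105]
[ 0.51447524 -0.08324826]
[ 0.55005274 -0.06776167]
[282.43526021 276.39649442]
[282.00917107 192.04580646]
```

Emit:
play_rows(steps="0.02 0 0.98 0 0 0;0 0 0.98 0 0 0;0 0 0.98 0 0 0;0 0 0.98 0 0 0;0 0 0.98 0 0 0;0 0 0.98 0 0 0;0 0 0.98 0 0 0;0 0 0.98 0 0 0;0 0 0.98 0 0 0;0 0 0.98 0 0 0;0 0 0.9 0 0 0;0 0 0 0 0 0")

```text
clock: 6.15
tool_pos: [0.5289, -0.0738, 0.0154]
orientation: [179.8, 0.1, -69.5]
contact_force: [-0.6, -0.9, 0.5]
opening: 0.996
finger_force: 0.0
```

Emit:
play_rows(steps="0 0 0 0 0 0;0 0 0 0 0 0;0 0 0 0 0 0;0 0 0 0 0 0;0 0 0 0 0 0;0 0 0 0 0 0;0 0 0 0 0 0;0 0 0 0 0 0", hand=-1)

```text
clock: 6.95
tool_pos: [0.5315, -0.0741, 0.0185]
orientation: [-179.9, -0.0, -69.5]
contact_force: [-0.7, 2.4, 6.5]
opening: 0.464
finger_force: 35.5
```

Emit:
play_rows(steps="0 0 -0.5 0 0 0;0 0 -1 0 0 0;0 0 -1 0 0 0;0 0 -0.5 0 0 0.83;0 0 0 0 0 0.83;0 0 0 0 0 0.83;0.16 -0.9 0 0 0 0;0.16 -0.9 0 0 0 0;0.16 -0.9 0 0 0 0;0.16 -0.9 0 0 0 0;0.16 -0.9 0 0 0 0;0.03 -0.93 0 0 0 0")

```text
clock: 8.15
tool_pos: [0.6404, -0.085, 0.0778]
orientation: [180.0, 0.0, -86.7]
contact_force: [-0.1, -0.3, -1.0]
opening: 0.464
finger_force: 35.8
```

Emit:
play_rows(steps="0 0 0 0 0 0;0 0 0 0 0 0")

```text
clock: 8.35
tool_pos: [0.6396, -0.0847, 0.0772]
orientation: [179.9, 0.0, -86.6]
contact_force: [0.3, -0.4, -2.0]
opening: 0.463
finger_force: 35.9
```

```bash
python3 -c "
from h import *
snap('wrist','w2');go(.641,-.0843,z=.024)"
```

```text
turn units 0.0 tool x,y units [-0.01 -0.09] 2.66
```

View pics/w2.png

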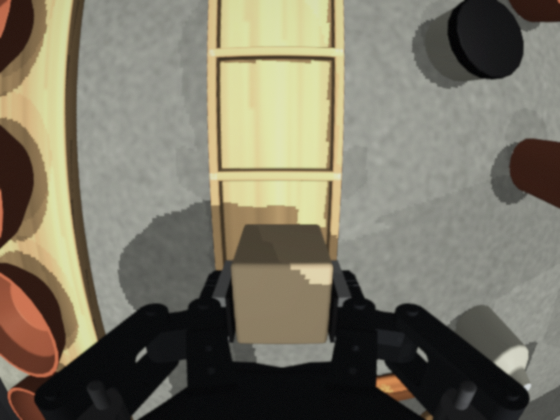

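The post hangs over the handle-end bay, square and centred sideways. The partitions lie at v≈176 (u 213–341) and v≈52 (u 208–344), which gives a check on the bay position.

```bash
python3 -c "
from h import *
a=[wr('w2',u,v,.02) for u,v in[(210,176),(341,176),(208,52),(344,52)]];print(a, (a[0]+a[1])/2,(a[2]+a[3])/2,sum(a)/4)"
```

```text
[array([ 0.6873741 , -0.12138321]), array([ 0.60500923, -0.12604795]), array([ 0.69154961, -0.19945282]), array([ 0.60901054, -0.20378219])] [ 0.64619166 -0.12371558] [ 0.65028008 -0.20161751] [ 0.64823587 -0.16266654]
```

Emit:
play_rows(steps="0 -0.12 0.8 0 0 0;0 0 0.8 0 0 0;0 0 0.5 0 0 0;0 0 0.3 0 0 0;0 0 0.2 0 0 0;0 0 0 0 0 0;0 0 0 0 0 0")

```text
clock: 9.1
tool_pos: [0.6428, -0.0844, 0.0256]
orientation: [-180.0, -0.0, -86.6]
contact_force: [0.4, -0.5, -1.7]
opening: 0.465
finger_force: 36.0
```

Emit:
play_rows(steps="0 0 0.07 0 0 0;0 0 0 0 0 0;0 0 0 0 0 0")

```text
clock: 9.4
tool_pos: [0.6429, -0.0844, 0.0245]
orientation: [-179.9, -0.0, -86.6]
contact_force: [-0.3, 0.3, 2.3]
opening: 0.462
finger_force: 36.4
```

Emit:
play_rows(steps="0 0 0 0 0 0;0 0 0 0 0 0;0 0 0 0 0 0;0 0 0 0 0 0;0 0 0 0 0 0;0 0 -0.5 0 0 0;0 0 -1 0 0 0;0 0 -1 0 0 0;0 0 -1 0 0 0;0 0 -1 0 0 0;0 0 -1 0 0 0;0 0 -0.5 0 0 0", hand=1)

```text
clock: 10.6
tool_pos: [0.6434, -0.0844, 0.1468]
orientation: [-179.8, -0.0, -86.6]
contact_force: [0.2, -0.4, 0.9]
opening: 1.002
finger_force: 0.0
```

Emit:
play_rows(steps="0.23 0.95 0 0 0 0;0.23 0.95 0 0 0 0;0.23 0.95 0 0 0 0;0.23 0.95 0 0 0 0;0.23 0.95 0 0 0 0;0.23 0.95 0 0 0 0;0.23 0.95 0 0 0 0;0.23 0.95 0 0 0 0;0.23 0.95 0 0 0 0;0.23 0.95 0 0 0 0;0.23 0.95 0 0 0 0;0 0 0 0 0 0")

```text
clock: 11.8
tool_pos: [0.4345, -0.1476, 0.144]
orientation: [180.0, 0.0, -86.7]
contact_force: [0.5, 1.2, 0.5]
opening: 0.998
finger_force: 0.0
```

```bash
python3 -c "
from h import *
go(.436,-.148,z=.036);snap('wrist','w3');snap('scene','s3')
import cv2
a=cv2.imread('pics/w3.png');b=cv2.imread('pics/s3.png')
b=cv2.resize(b[150:290,100:400],None,fx=2,fy=2)
cv2.imwrite('pics/m3.png',np.vstack([a[:300],cv2.resize(b,(560,261))]))"
```

```text
turn units 0.0 tool x,y units [ 0.02 -0.07] 5.4
```

View pics/m3.png

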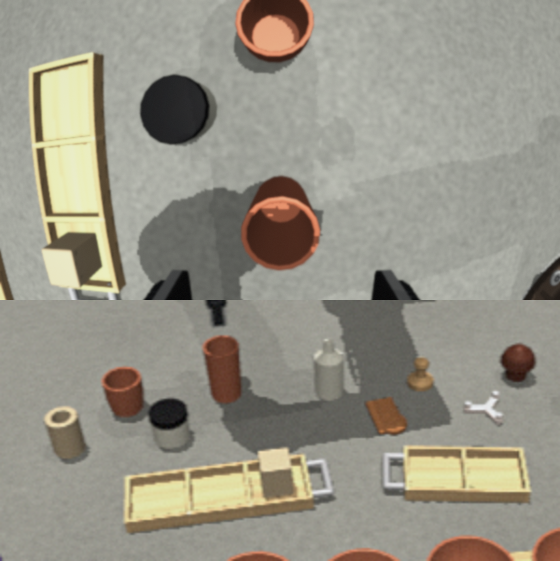

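The post stands in its bay. Tumbler rim is at (281,233), jar lid at (174,109) and cup rim at (275,25).

```bash
python3 -c "
from h import *
print(np.load('pics/w3.npz')['p'])
for n,a in dict(t=(281,233,.09),jar=(174,109,.05),cup=(275,25,.055)).items(): print(n,wr('w3',*a))"
```

```text
[ 0.43450245 -0.14764619  0.1439963 ]
t [ 0.43543915 -0.15008498]
jar [ 0.5190937  -0.22703115]
cup [ 0.44771352 -0.28971463]
```

Emit:
play_rows(steps="0.04 -0.03 0.9 0 0 0;0 0 0.9 0 0 0;0 0 0.9 0 0 0;0 0 0.9 0 0 0;0 0 0.9 0 0 0;0 0 0.9 0 0 0;0 0 0 0 0 0;0 0 0 0 0 0")

```text
clock: 12.7
tool_pos: [0.4379, -0.148, 0.0359]
orientation: [179.9, -0.0, -86.6]
contact_force: [-0.1, -0.2, 1.5]
opening: 1.0
finger_force: 0.0
```

Emit:
play_rows(steps="0 0 0 0 0 0;0 0 0 0 0 0;0 0 0 0 0 0;0 0 0 0 0 0;0 0 0 0 0 0;0 0 0 0 0 0;0 0 0 0 0 0;0 0 0 0 0 0", hand=-1)

```text
clock: 13.5
tool_pos: [0.4378, -0.1481, 0.0369]
orientation: [-179.9, -0.0, -86.6]
contact_force: [-1.7, 0.5, 6.5]
opening: 0.587
finger_force: 34.8
```

```bash
python3 -c "
from h import *
go(.647,-.1625,psi=-86.6)"
```

```text
turn units -0.0 tool x,y units [  1.34 -10.4 ]
```

Emit:
play_rows(steps="0 0 -0.5 0 0 0;0 0 -1 0 0 0;0 0 -1 0 0 0;0 0 -1 0 0 0;0 0 -0.5 0 0 0;0.12 -0.9 0 0 0 0;0.12 -0.95 0 0 0 0;0.12 -0.95 0 0 0 0;0.12 -0.95 0 0 0 0;0.12 -0.95 0 0 0 0;0.12 -0.95 0 0 0 0;0.12 -0.95 0 0 0 0")

```text
clock: 14.7
tool_pos: [0.5707, -0.157, 0.1158]
orientation: [180.0, 0.0, -86.6]
contact_force: [0.3, 0.1, -2.1]
opening: 0.592
finger_force: 36.5
```

Emit:
play_rows(steps="0.12 -0.95 0 0 0 0;0.12 -0.95 0 0 0 0;0.12 -0.95 0 0 0 0;0.1 -0.92 0 0 0 0;0 0 0 0 0 0;0 0 1 0 0 0;0 0 1 0 0 0;0 0 0.8 0 0 0;0 0 0.4 0 0 0;0 0 0.3 0 0 0;0 0 0 0 0 0;0 0 0 0 0 0")

```text
clock: 15.9
tool_pos: [0.6464, -0.1618, 0.0466]
orientation: [-180.0, -0.0, -86.6]
contact_force: [0.7, -0.6, -0.5]
opening: 0.59
finger_force: 36.6
```

Emit:
play_rows(steps="0 0 0.12 0 0 0;0 0 0.06 0 0 0;0 0 0.03 0 0 0;0 0 0 0 0 0;0 0 0 0 0 0")

```text
clock: 16.4
tool_pos: [0.6464, -0.1619, 0.043]
orientation: [-179.9, -0.0, -86.6]
contact_force: [-1.9, 0.4, 5.7]
opening: 0.593
finger_force: 36.7
```

Emit:
play_rows(steps="0 0 0 0 0 0;0 0 0 0 0 0;0 0 0 0 0 0;0 0 0 0 0 0;0 0 0 0 0 0;0 0 -0.5 0 0 0;0 0 -1 0 0 0;0 0 -1 0 0 0;0 0 -1 0 0 0;0 0 -1 0 0 0;0 0 -0.5 0 0 0;0 0 0 0 0 0", hand=1)

```text
clock: 17.6
tool_pos: [0.647, -0.1618, 0.1438]
orientation: [-179.8, -0.0, -86.6]
contact_force: [-0.7, -0.4, -0.3]
opening: 0.995
finger_force: 0.0
```

Emit:
play_rows(steps="0.4 0.93 0 0 0 0;0.4 0.93 0 0 0 0;0.4 0.93 0 0 0 0;0.4 0.93 0 0 0 0;0.4 0.93 0 0 0 0;0.4 0.93 0 0 0 0;0.43 0.93 0 0 0 0;0 0 0 0 0 0;0 0 0 0 0 0")

```text
clock: 18.5
tool_pos: [0.519, -0.2264, 0.1418]
orientation: [-180.0, -0.0, -86.7]
contact_force: [0.8, -0.4, 0.2]
opening: 0.996
finger_force: 0.0
```

```bash
python3 -c "
from h import *
go(.5195,-.2262,z=.016);snap('wrist','w4')"
```

```text
turn units 0.0 tool x,y units [-0.01 -0.03] 6.29
```

View pics/w4.png

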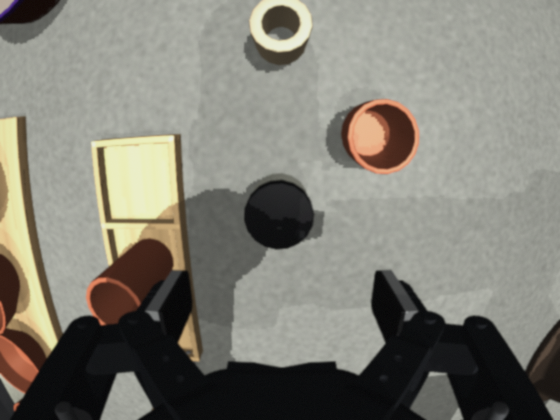

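The jar lid is at (279,214), centred between the fingers. The tumbler stands in the middle bay and the cup rim is at (381,137).

Emit:
play_rows(steps="0 0 1 0 0 0;0 0 1 0 0 0;0 0 1 0 0 0;0 0 1 0 0 0;0 0 1 0 0 0;0 0 0.9 0 0 0;0 0 0.35 0 0 0;0 0 0 0 0 0;0 0 0 0 0 0")

```text
clock: 19.45
tool_pos: [0.5201, -0.2259, 0.0172]
orientation: [-180.0, -0.0, -86.6]
contact_force: [0.5, 0.2, 0.5]
opening: 1.0
finger_force: 0.0
```

Emit:
play_rows(steps="0 0 0 0 0 0;0 0 0 0 0 0;0 0 0 0 0 0;0 0 0 0 0 0;0 0 0 0 0 0;0 0 0 0 0 0;0 0 0 0 0 0;0 0 0 0 0 0", hand=-1)

```text
clock: 20.25
tool_pos: [0.5201, -0.226, 0.0178]
orientation: [-179.9, -0.0, -86.6]
contact_force: [-0.4, 1.4, 5.3]
opening: 0.617
finger_force: 35.9
```

```bash
python3 -c "
from h import *
print([wr('w4',*a) for a in[(279,214,.05),(381,137,.055)]])
go(.652,-.2405,psi=-86.6)"
```

```text
[array([ 0.52160735, -0.22987449]), array([ 0.45170446, -0.29359596])]
turn units -0.0 tool x,y units [ 1.11 -6.54]
```

Emit:
play_rows(steps="0 0 -0.5 0 0 0;0 0 -1 0 0 0;0 0 -1 0 0 0;0 0 -0.5 0 0 0;0.16 -0.93 0 0 0 0;0.16 -0.93 0 0 0 0;0.16 -0.93 0 0 0 0;0.16 -0.93 0 0 0 0;0.16 -0.93 0 0 0 0;0.16 -0.93 0 0 0 0;0.16 -0.96 0 0 0 0;0 0 0 0 0 0")

```text
clock: 21.45
tool_pos: [0.653, -0.2407, 0.0762]
orientation: [-180.0, -0.0, -86.6]
contact_force: [-1.3, 0.2, -0.6]
opening: 0.62
finger_force: 37.0
```

Emit:
play_rows(steps="0 0 0.8 0 0 0;0 0 0.8 0 0 0;0 0 0.5 0 0 0;0 0 0.3 0 0 0;0 0 0.2 0 0 0;0 0 0 0 0 0;0 0 0 0 0 0")

```text
clock: 22.15
tool_pos: [0.6516, -0.2407, 0.0253]
orientation: [-180.0, -0.0, -86.6]
contact_force: [0.4, -0.5, 0.1]
opening: 0.624
finger_force: 37.0
```

Emit:
play_rows(steps="0 0 0.08 0 0 0;0 0 0 0 0 0;0 0 0 0 0 0")

```text
clock: 22.45
tool_pos: [0.6518, -0.2407, 0.0239]
orientation: [-179.9, -0.0, -86.6]
contact_force: [-0.1, 1.8, 3.7]
opening: 0.621
finger_force: 37.3
```

Emit:
play_rows(steps="0 0 0 0 0 0;0 0 0 0 0 0;0 0 0 0 0 0;0 0 0 0 0 0;0 0 0 0 0 0;0 0 -0.5 0 0 0;0 0 -1 0 0 0;0 0 -1 0 0 0;0 0 -1 0 0 0;0 0 -1 0 0 0;0 0 -1 0 0 0;0 0 -1 0 0 0", hand=1)

```text
clock: 23.65
tool_pos: [0.6513, -0.2406, 0.1549]
orientation: [-180.0, -0.0, -86.6]
contact_force: [0.1, -0.1, 0.0]
opening: 1.0
finger_force: 0.0
```

Emit:
play_rows(steps="-0.99 0.72 0 0 0 0;-0.99 0.72 0 0 0 0;-0.99 0.72 0 0 0 0;-0.99 0.72 0 0 0 0;-0.99 0.72 0 0 0 0;-0.99 0.72 0 0 0 0;-0.99 0.72 0 0 0 0;-0.99 0.72 0 0 0 0;-0.99 0.72 0 0 0 0;-0.99 0.72 0 0 0 0;-0.99 0.72 0 0 0 0;-0.99 0.72 0 0 0 0")

```text
clock: 24.85
tool_pos: [0.4643, -0.0129, 0.154]
orientation: [-179.9, 0.0, -86.6]
contact_force: [0.1, 0.5, 0.2]
opening: 0.996
finger_force: 0.0
```

Emit:
play_rows(steps="-0.99 0.75 0 0 0 0;0 0 0 0 0 0;0 0 0 0 0 0")

```text
clock: 25.15
tool_pos: [0.4489, 0.0057, 0.1541]
orientation: [-179.9, 0.0, -86.5]
contact_force: [0.7, -0.5, -0.5]
opening: 0.999
finger_force: 0.0
```

```bash
python3 -c "
from h import *
go(.449,.005,z=.03);snap('wrist','w5')"
```

```text
turn units 0.0 tool x,y units [ 0.04 -0.  ] 6.2
```

View pics/w5.png

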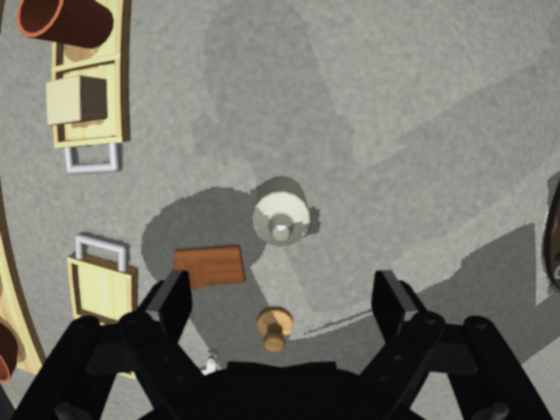

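```bash
python3 -c "
from h import *
print([wr('w5',*a) for a in[(281,218,.066),(281,230,.095),(244,245,.03),(244,285,.03)]])"
```

```text
[array([0.45005984, 0.00417345]), array([0.45001948, 0.0031076 ]), array([0.4808248 , 0.04297987]), array([0.48021643, 0.0839351 ])]
```

Emit:
play_rows(steps="0.04 0 1 0 0 0;0 0 1 0 0 0;0 0 1 0 0 0;0 0 1 0 0 0;0 0 1 0 0 0;0 0 0.8 0 0 0;0 0 0.35 0 0 0;0 0 0 0 0 0;0 0 0 0 0 0")

```text
clock: 26.1
tool_pos: [0.4492, 0.0044, 0.0305]
orientation: [-180.0, -0.0, -86.6]
contact_force: [0.1, -0.1, 0.5]
opening: 0.998
finger_force: 0.0
```

Emit:
play_rows(steps="0 0 0 0 0 0;0 0 0 0 0 0;0 0 0 0 0 0;0 0 0 0 0 0;0 0 0 0 0 0;0 0 0 0 0 0;0 0 0 0 0 0;0 0 0 0 0 0", hand=-1)

```text
clock: 26.9
tool_pos: [0.4491, 0.0047, 0.0308]
orientation: [-179.9, 0.0, -86.6]
contact_force: [-2.2, -0.1, 6.5]
opening: 0.505
finger_force: 34.7
```

```bash
python3 -c "
from h import *
go(.647,.1270,psi=-98.4)"
```

```text
turn units 1.72 tool x,y units [-7.49 -8.89]
```

Emit:
play_rows(steps="0 0 -0.5 0 0 0;0 0 -1 0 0 0.43;0 0 -1 0 0 0.43;0 0 -1 0 0 0.43;0 0 -0.5 0 0 0.43;-0.75 -0.89 0 0 0 0;-0.75 -0.89 0 0 0 0;-0.75 -0.89 0 0 0 0;-0.75 -0.89 0 0 0 0;-0.75 -0.89 0 0 0 0;-0.75 -0.89 0 0 0 0;-0.75 -0.89 0 0 0 0")

```text
clock: 28.1
tool_pos: [0.5879, 0.0906, 0.1107]
orientation: [180.0, 0.0, -98.4]
contact_force: [0.7, 0.2, -1.0]
opening: 0.506
finger_force: 35.9
```

Emit:
play_rows(steps="-0.75 -0.89 0 0 0 0;-0.75 -0.89 0 0 0 0;-0.75 -0.89 0 0 0 0;0 0 0 0 0 0;0 0 0 0 0 0")

```text
clock: 28.6
tool_pos: [0.6464, 0.1268, 0.11]
orientation: [179.9, -0.0, -98.4]
contact_force: [-0.2, -0.4, -1.0]
opening: 0.504
finger_force: 36.0
```

```bash
python3 -c "
from h import *
go(.647,.1270,z=.0375);snap('wrist','w6')"
```

```text
turn units 0.0 tool x,y units [-0.02 -0.03] 3.62
```

View pics/w6.png

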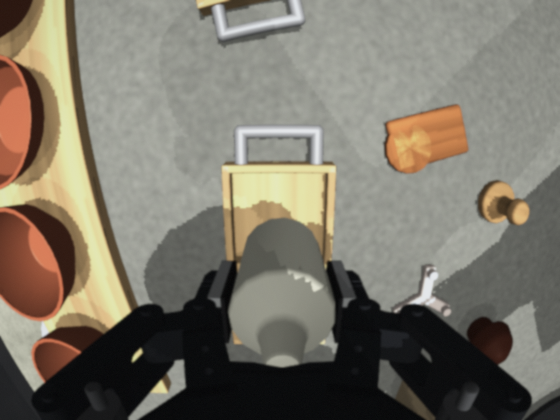

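The bottle is over the tray's handle bay. The tray's end wall corners are at (224,166) and (336,166).

```bash
python3 -c "
from h import *
a=[wr('w6',u,166,.02) for u in(223,336)];m=sum(a)/2;e=a[1]-a[0];print(a,m,np.hypot(*e));t=np.radians(-98.4);print(m-.042*np.array([np.cos(t),np.sin(t)]), m-.12*np.array([np.cos(t),np.sin(t)]))"
```

```text
[array([0.68283311, 0.08029963]), array([0.6017016 , 0.09242773])] [0.64226735 0.08636368] 0.08203299977881212
[0.64840284 0.12791312] [0.65979732 0.20507636]
```

Emit:
play_rows(steps="0 -0.03 1 0 0 0;0 0 0.9 0 0 0;0 0 0.7 0 0 0;0 0 0.5 0 0 0;0 0 0.3 0 0 0;0 0 0.12 0 0 0;0 0 0 0 0 0;0 0 0 0 0 0")

```text
clock: 29.45
tool_pos: [0.6477, 0.1268, 0.0403]
orientation: [-180.0, 0.0, -98.4]
contact_force: [0.7, -0.2, -0.4]
opening: 0.507
finger_force: 36.0
```

Emit:
play_rows(steps="0 0 0.1 0 0 0;0 0 0.07 0 0 0;0 0 0 0 0 0;0 0 0 0 0 0")

```text
clock: 29.85
tool_pos: [0.6476, 0.1268, 0.0369]
orientation: [-180.0, 0.0, -98.4]
contact_force: [-1.8, -0.5, 4.6]
opening: 0.505
finger_force: 36.4
```

Emit:
play_rows(steps="0 0 0 0 0 0;0 0 0 0 0 0;0 0 0 0 0 0;0 0 0 0 0 0;0 0 0 0 0 0;0 0 -0.5 0 0 0;0 0 -1 0 0 0;0 0 -1 0 0 0;0 0 -1 0 0 0;0 0 -1 0 0 0;0 0 -1 0 0 0;0 0 -0.5 0 0 0", hand=1)

```text
clock: 31.05
tool_pos: [0.6483, 0.1269, 0.1592]
orientation: [-179.8, 0.1, -98.4]
contact_force: [-0.3, 0.3, 0.3]
opening: 0.999
finger_force: 0.0
```

Emit:
play_rows(steps="0.96 0.29 0 0 0 0;0.96 0.29 0 0 0 0;0.96 0.29 0 0 0 0;0.96 0.29 0 0 0 0;0.96 0.29 0 0 0 0;0.96 0.29 0 0 0 0;0.96 0.29 0 0 0 0;0.96 0.29 0 0 0 0;0.96 0.29 0 0 0 0;0.96 0.29 0 0 0 0;0.96 0.29 0 0 0 0;0.96 0.29 0 0 0 0")

```text
clock: 32.25
tool_pos: [0.5439, -0.0925, 0.1563]
orientation: [-180.0, -0.0, -98.4]
contact_force: [0.9, -0.8, 0.9]
opening: 1.0
finger_force: 0.0
```

Emit:
play_rows(steps="0.96 0.3 0 0 0 0;0.96 0.3 0 0 0 0;0.96 0.3 0 0 0 0;0.96 0.3 0 0 0 0;0.96 0.3 0 0 0 0;0.96 0.3 0 0 0 0;0.96 0.3 0 0 0 0;0.96 0.3 0 0 0 0;0.96 0.3 0 0 0 0;0.96 0.3 0 0 0 0;0.96 0.3 0 0 0 0;0 0 0 0 0 0")

```text
clock: 33.45
tool_pos: [0.4469, -0.2922, 0.1562]
orientation: [180.0, -0.0, -98.6]
contact_force: [-0.4, 0.2, 0.1]
opening: 0.998
finger_force: 0.0
```

Emit:
play_rows(steps="0 0 0 0 0 0")

```text
clock: 33.55
tool_pos: [0.4478, -0.2908, 0.1563]
orientation: [180.0, 0.0, -98.5]
contact_force: [-0.2, -0.1, 0.0]
opening: 1.001
finger_force: 0.0
```

```bash
python3 -c "
from h import *
go(.4485,-.2925,z=.018);snap('wrist','w7');snap('scene','s7')
a=cv2.imread('pics/w7.png');b=cv2.imread('pics/s7.png')
cv2.imwrite('pics/m7.png',np.vstack([a[:300],cv2.resize(b[150:290,100:400],(560,261))]))"
```

```text
turn units 0.0 tool x,y units [ 0.08 -0.05] 6.91
```

View pics/m7.png

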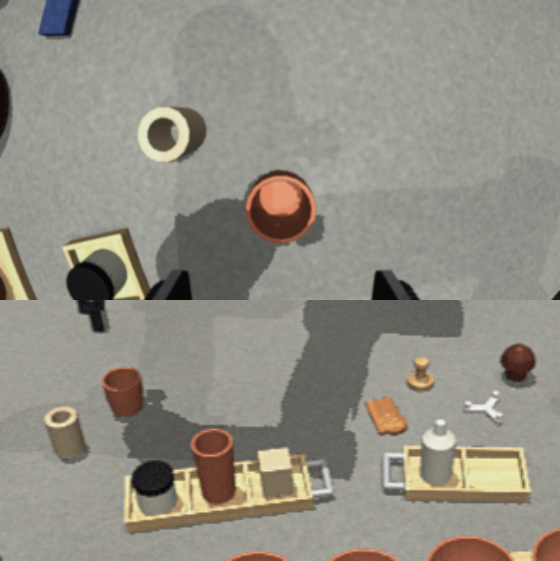

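The jar, tumbler, post and bottle all stand in their bays. The cup rim is at (281,208), centred. I'm descending.

Emit:
play_rows(steps="0.06 -0.04 1 0 0 0;0 0 1 0 0 0;0 0 1 0 0 0;0 0 1 0 0 0;0 0 1 0 0 0;0 0 1 0 0 0;0 0 0.6 0 0 0;0 0 0.25 0 0 0;0 0 0 0 0 0;0 0 0 0 0 0")

```text
clock: 34.65
tool_pos: [0.4496, -0.2916, 0.02]
orientation: [-179.9, -0.0, -98.4]
contact_force: [0.4, -0.1, 0.4]
opening: 1.0
finger_force: 0.0
```

Emit:
play_rows(steps="0 0 0 0 0 0;0 0 0 0 0 0;0 0 0 0 0 0;0 0 0 0 0 0;0 0 0 0 0 0;0 0 0 0 0 0;0 0 0 0 0 0;0 0 0 0 0 0", hand=-1)

```text
clock: 35.45
tool_pos: [0.4493, -0.2917, 0.0202]
orientation: [-179.9, -0.0, -98.4]
contact_force: [-1.4, 1.2, 5.0]
opening: 0.636
finger_force: 36.1
```

```bash
python3 -c "
from h import *
print(wr('w7',281,208,.055));go(.6585,.2045)"
```

```text
[ 0.44788957 -0.29637516]
turn units 0.0 tool x,y units [-26.08  -6.71]
```

Emit:
play_rows(steps="0 0 -0.5 0 0 0;0 0 -1 0 0 0;0 0 -1 0 0 0;0 0 -1 0 0 0;0 0 -1 0 0 0;0 0 -1 0 0 0;0 0 -1 0 0 0;0 0 -0.5 0 0 0;-0.97 -0.25 0 0 0 0;-0.97 -0.25 0 0 0 0;-0.97 -0.25 0 0 0 0;-0.97 -0.25 0 0 0 0")

```text
clock: 36.65
tool_pos: [0.48, -0.217, 0.1593]
orientation: [180.0, 0.0, -98.5]
contact_force: [0.4, -0.0, -1.0]
opening: 0.635
finger_force: 37.3
```

Emit:
play_rows(steps="-0.97 -0.25 0 0 0 0;-0.97 -0.25 0 0 0 0;-0.97 -0.25 0 0 0 0;-0.97 -0.25 0 0 0 0;-0.97 -0.25 0 0 0 0;-0.97 -0.25 0 0 0 0;-0.97 -0.25 0 0 0 0;-0.97 -0.25 0 0 0 0;-0.97 -0.25 0 0 0 0;-0.97 -0.25 0 0 0 0;-0.97 -0.25 0 0 0 0;-0.97 -0.25 0 0 0 0")

```text
clock: 37.85
tool_pos: [0.5741, 0.005, 0.1593]
orientation: [180.0, -0.0, -98.5]
contact_force: [-0.2, -0.1, -1.8]
opening: 0.635
finger_force: 37.3
```

Emit:
play_rows(steps="-0.96 -0.25 0 0 0 0;-0.96 -0.25 0 0 0 0;-0.96 -0.25 0 0 0 0;-0.96 -0.25 0 0 0 0;-0.96 -0.25 0 0 0 0;-0.96 -0.25 0 0 0 0;-0.96 -0.25 0 0 0 0;-0.96 -0.25 0 0 0 0;-0.96 -0.25 0 0 0 0;-0.96 -0.25 0 0 0 0;-0.96 -0.25 0 0 0 0;0 0 0 0 0 0")

```text
clock: 39.05
tool_pos: [0.6602, 0.2073, 0.1588]
orientation: [-180.0, 0.0, -98.4]
contact_force: [-0.5, -0.1, -0.9]
opening: 0.634
finger_force: 37.3
```

```bash
python3 -c "
from h import *
go(.6590,.2055,z=.0265)"
```

```text
turn units 0.0 tool x,y units [0.1  0.05] 6.61
```

Emit:
play_rows(steps="0.05 0.04 1 0 0 0;0 0 1 0 0 0;0 0 1 0 0 0;0 0 1 0 0 0;0 0 0.9 0 0 0;0 0 0.7 0 0 0;0 0 0.5 0 0 0;0 0 0.3 0 0 0;0 0 0.1 0 0 0;0 0 0 0 0 0;0 0 0 0 0 0")

```text
clock: 40.15
tool_pos: [0.6587, 0.2039, 0.0301]
orientation: [-179.9, 0.0, -98.4]
contact_force: [-0.0, 0.0, -1.6]
opening: 0.635
finger_force: 37.4
```

Emit:
play_rows(steps="-0.1 0 0.1 0 0 0;0 0 0.07 0 0 0;0 0 0.03 0 0 0;0 0 0 0 0 0;0 0 0 0 0 0")

```text
clock: 40.65
tool_pos: [0.6588, 0.2061, 0.0263]
orientation: [-179.9, 0.0, -98.4]
contact_force: [-1.6, 1.0, 5.6]
opening: 0.631
finger_force: 37.8
```

Contact with the floor. Release, retreat and inspect.

Emit:
play_rows(steps="0 0 0 0 0 0;0 0 0 0 0 0;0 0 0 0 0 0;0 0 0 0 0 0;0 0 0 0 0 0;0 0 -0.5 0 0 0;0 0 -1 0 0 0;0 0 -1 0 0 0;0 0 -1 0 0 0;0 0 -1 0 0 0;0 0 -1 0 0 0;0 0 -1 0 0 0", hand=1)

```text
clock: 41.85
tool_pos: [0.6585, 0.2056, 0.1571]
orientation: [-180.0, 0.0, -98.4]
contact_force: [0.8, 0.4, -0.5]
opening: 0.999
finger_force: 0.0
```

Emit:
play_rows(steps="0 0 -1 0 0 0;-1 0 -1 0 0 0;-1 0 0 0 0 0;-1 0 0 0 0 0;-1 0 0 0 0 0;-1 0 0 0 0 0;-1 0 0 0 0 0;-1 0 0 0 0 0;-1 0 0 0 0 0;0 0 0 0 0 0;0 0 0 0 0 0")

```text
clock: 42.95
tool_pos: [0.6817, 0.3649, 0.1942]
orientation: [179.9, -0.1, -98.4]
contact_force: [0.1, -0.7, -0.5]
opening: 1.002
finger_force: 0.0
```

```bash
python3 -c "
from h import *
snap('scene','s8');snap('top','t8')
b=cv2.imread('pics/s8.png');a=cv2.imread('pics/t8.png')
cv2.imwrite('pics/m8.png',np.vstack([cv2.resize(a[130:240,100:460],(800,244)),cv2.resize(b[150:275,100:440],(800,294))]))"
```

```text
(no output)
```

View pics/m8.png

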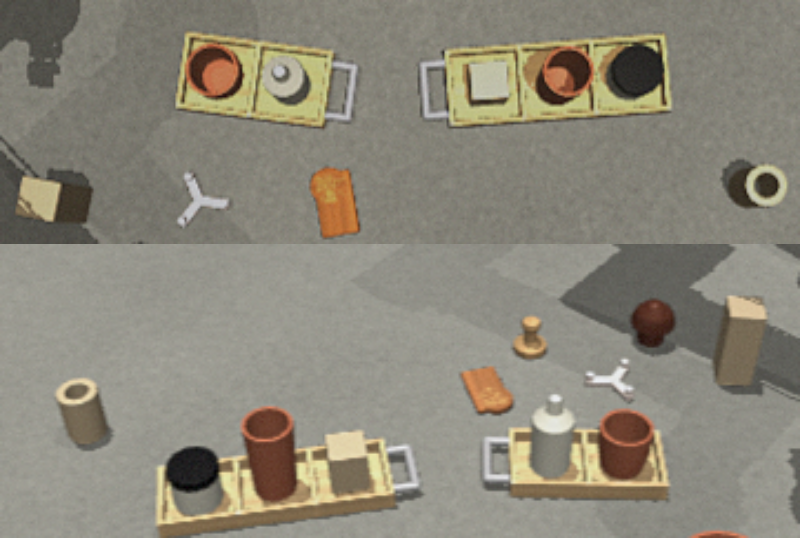

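All five items stand upright in their bays in the right order, and the tall post and tube prop are where they started. The robot is clear of everything.

```bash
python3 -c "
from rig import *
print(sign_off())"
```

```text
the job is handed in; nothing more can be done
None
```

Both kits are made up and handed in at about 43 s: the final pictures show all five items upright in the bays you asked for, with the tall post and tube prop standing where they were.

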